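Load the induction coil from a cantilevered board

ROBOT

A 6-joint arm with a two-finger parallel gripper is mounted at the origin on the work surface. World frame = base frame: x ahead of the robot, y to its left, z up, the work surface at z = 0. Lengths are in m, angles in rad, forces in N, time in s.
With the tool pointing down it reaches from about 0.325 to 0.775 m from the base axis. Payload 5.5 kg.
Tool frame: the origin (TCP) lies between the finger pads; the fingertips stand 8 mm ahead of it and the grasp point (between the pads) lies 11 mm behind it (tcp_to_tips is the distance from the TCP to the fingertips, in m); z points along the fingers, y is the direction in which the jaws open and shut (so a half turn about z gives the same grasp; the last joint's range is limited). The gripper opens to 88 mm and grips with 3 to 60 N. Pads are 20 mm wide; open, the fingers measure 115 mm over their backs; the gripper's body (75 mm by 178 mm) begins 61 mm behind the grasp point.
Start: joints at [1.272, 0.091, 1.231, -0, 1.82, -0.057], TCP at [0.144, 0.583, 0.231] pointing down, gripper open.
Joint ranges: [-2.87, 2.87], [-0.86, 2.18], [0.17, 2.46], [-1.51, 4.65], [0.06, 2.69], [-2.65, 2.65]. Speed limits (rad/s): [2.57, 2.57, 3.01, 3.14, 3.14, 3.14].

INTERFACE

Orientations are given as a unit quaternion [w, x, y, z].
In Python, from bench import * gives the robot as it stands. Calls block until the motion is done:
- move_to(position, orientation): joint-space move of the TCP to a pose.
- move_l(position, speed=0.15, orientation=None): straight line of the TCP; orientation=None keeps the orientation; speed is the mean speed in m/s.
- movej(angles): joint-space move.
- gripper_open() and close(): open the fingers fully, or close them until they stop; the grip force is fixed at half the most.
- hold(seconds).
- inverse_kinematics(position, orientation): joint angles nearest the present ones, or None.
- state(): the state.
- get_image(name): name is "scene" or "top" or "wrist"; returns a dict with "frame" (384x512x3 uint8, blue, green, red), "depth" (384x512 float32, m along the optical axis (not along the pixel's ray), 0 where there is no reading), "camera_matrix" (3x3 intrinsics, pixels), "view" (4x4, takes a point from world to camera coordinates). Camera axes: x right, y up, looking along -z (the intrinsics and any distortion apply to the point x, -y, -z); pixel columns grow to the right and rows downward; lengths in m; the calibration is good to about 2 mm. A picture is of the moment at which its call begins.
A pose or a line that the arm cannot do raises IKError and nothing moves.
- job_done(): hands the job in, once; it reports no verdict.
The state is a dict: "time": time; "joint_pos": joint angles; "dq": joint speeds; "joint_torque": joint torques, N m; "ee_pos": TCP position; "ee_rot": TCP orientation; "ft_force": force on the tool from outside, world axes, zero at the start; "moment": the same for the moment, N m; "finger_gap": finger opening in m.
Only numpy, scipy, OpenCV 4.12 (cv2) and the standard library are available. Lean on these libraries where they do the work, as an engineer would, in place of code of your own. Each camera call takes 0.05 s, during which the arm holds its last target.

TASK

Nest the three plain steel cups upright inside one another where the wide one stands on the pale loading board (middle one in the wide one, tall narrow one in the middle one), set in gently and not dropped. Then, without lifting or tipping the board, slide it straight along its metal rest towards the copper coil until the dark line across it lies over the outer edge of the rest, with the cups between the two sides of the coil; nothing may touch the coil, and leave everything else where it stands. The loaded board tips as soon as it is let go out there, so finish while still holding it by its handle, flat on the rest and still.

Things in the scene. Friction and masses are not known exactly. Their poses are not given: they have to be found in the camera images.
- station: Fixed: an aluminium-topped loading rest and, beyond it, a light blue workhead box with the coil. Origin on the bench under the middle of the rest's outer edge; z up, +y is the outward slide direction, from rest to coil. The rest's flat top, without side guides, is 120 mm wide (x), 280 mm long (y -280 to 0), 70 mm above the bench. Workhead: 200 mm wide, 177 mm tall, y 225 to 445.
- rest_edge (a point): Middle of the rest's outer edge, at its top face (70 mm above the station's origin), axes as the station's.
- coil: Fixed copper coil on the workhead; origin and axes as the station's. Two upright hairpin loops of 10 mm tube, centre lines at x = -68 and 68 mm, from y = 58 (open mouth towards the rest) back to the workhead, tube centres at heights 105 and 140 mm; a cross tube joins them at y = 200, height 140. The board passes below, the cups between the loops.
- coil_mid (a point): Point midway between the coil's two sides where the cups belong, 100 mm outward of the rest's edge, 80 mm above the bench.
- board: Loose pale insulating board 90 mm wide (x), 340 long (y), 10 thick, about 0.42 kg, lying on the rest, its rear partly beyond the rest's back end. Origin at the centre of its underside; +y points to its loading end (towards the coil). A wooden D-handle stands on its rear end. It slides on the rest with dry friction, up to 8 N with the cups on it.
- board_mark (a point): Middle of the dark 3 mm line across the board, at its underside, 20 mm from the board's centre towards the loading end (150 mm from that end). When it is over the rest's edge the board overhangs by 150 mm.
- board_grip (a point): Centre of the handle's bar: a square wooden bar 18 x 18 mm, 100 mm long along the board's y, on the board's centre line, 110 mm behind the board's centre; the bar's centre is 47 mm above the board's underside (bar top 56 mm). Posts at its two ends leave 64 mm free along the bar, and a 28 mm gap below the bar. With the loaded board out at its mark the handle pulls up with about 3 N.
- cup_wide: Loose steel cup, outer diameter 70 mm, 30 mm tall, wall 2.5 mm (inner diameter 65), floor 3 mm thick, about 0.17 kg. Stands open side up on the board's loading end, about 120 mm from the board's centre. Origin at the centre of its underside, z up.
- cup_mid: Loose steel cup, outer diameter 52 mm, 68 mm tall, wall 2.5 mm (inner diameter 47), floor 3 mm, about 0.16 kg. Stands open side up on the bench beyond the rest. Origin at the centre of its underside, z up.
- cup_narrow: Loose steel cup, outer diameter 34 mm, 108 mm tall, wall 2.5 mm, floor 3 mm, about 0.14 kg. Stands open side up on the bench beyond the rest. Origin at the centre of its underside, z up.
- sleeve: Bystander: open brass tube, 30 mm diameter, 110 mm tall, standing among the cups on the bench. Origin at the centre of its underside.
- jar: Bystander: small glass jar with white cap, 36 mm diameter, 60 mm tall, among the cups. Origin at the centre of its underside.
- vial: Bystander: small glass vial with white cap, 26 mm diameter, 46 mm tall. Origin at the centre of its underside.
- pedestal: Bystander: dark steel spool-shaped pedestal, 90 mm foot, 88 mm tall. Origin at the centre of its underside.
- wrench: Bystander: wrench 160 mm long lying on the bench on the robot's right.
- insulator: Bystander: white ceramic ring, 52 mm diameter, 30 mm tall. Origin at the centre of its underside.
There are look-alikes about, which are no part of the job. What is shaped like the cup_narrow but green is not meant. What is shaped like the cup_mid but turquoise is not meant.

How it is judged:
By the outcome, as a careful person would: the job done as asked, in the order asked, and still so for the second after the job is handed in, while the arm keeps its last pose, push and grip.
It also fails if it takes over 70 s, if anything falls off the work surface, if the arm or the gripper's body presses on something with over 40 N, if the wrist force passes 120 N, or if a joint passes its speed limit or range.

## Working session

There is one attempt and no reset: what is moved stays moved. The work goes in short steps, each a Python script; the robot and the scene stay as the last script left them, time stands still between calls to the robot, and variables do not carry over. Pictures are saved under pics/ and viewed, and the job is handed in when it is done.

```bash
ls; mkdir -p pics; cat > h.py <<'E'
from bench import *
import numpy as np, cv2
def snap(n,f,crop=None,s=1):
    d=get_image(n); im=d["frame"]
    np.savez('pics/'+f+'.npz',**d)
    if crop: r0,r1,c0,c1=crop; im=im[r0:r1,c0:c1]
    if s!=1: im=cv2.resize(im,None,fx=s,fy=s,interpolation=cv2.INTER_CUBIC)
    cv2.imwrite('pics/'+f+'.png',im); return d
def cloud(d):
    z=d["depth"]; K=d["camera_matrix"]; V=d["view"]
    v,u=np.mgrid[:z.shape[0],:z.shape[1]]
    x=(u-K[0,2])/K[0,0]*z; y=(v-K[1,2])/K[1,1]*z
    P=np.stack([x,-y,-z,np.ones_like(z)],-1)
    W=P@np.linalg.inv(V).T
    W=W[...,:3].copy(); W[z<=0]=np.nan
    return W
E
python3 - <<'E'
from h import *
for n in ("scene","top","wrist"):
    d=snap(n,n+"0",s=1.5); print(n,d["camera_matrix"].tolist(),d["view"].round(3).tolist())
    print({k:v for k,v in d.items() if k not in("frame","depth","camera_matrix","view")})
print(state())
E
```

```text
pics
scene [[446.7095460498042, 0.0, 256.9487921358252], [0.0, 446.7095460498042, 192.91158360484138], [0.0, 0.0, 1.0]] [[0.034, 0.999, 0.006, 0.037], [-0.561, 0.014, 0.827, 0.21], [0.827, -0.032, 0.561, -1.666], [0.0, 0.0, 0.0, 1.0]]
{}
top [[428.7601910576262, 0.0, 255.5421631017033], [0.0, 428.7601910576262, 193.29566110812218], [0.0, 0.0, 1.0]] [[0.019, -1.0, 0.002, -0.069], [0.999, 0.019, 0.035, -0.555], [-0.035, 0.001, 0.999, -1.281], [0.0, 0.0, 0.0, 1.0]]
{}
wrist [[272.9135191512869, 0.0, 256.09635656258325], [0.0, 272.9135191512869, 190.98661561970653], [0.0, 0.0, 1.0]] [[0.239, 0.971, -0.002, -0.6], [-0.939, 0.231, -0.255, 0.032], [-0.247, 0.063, 0.967, -0.391], [0.0, 0.0, 0.0, 1.0]]
{}
{'time': 0.15, 'joint_pos': array([ 1.27230513e+00,  9.17220570e-02,  1.23159294e+00, -4.00893318e-05,
        1.81982840e+00, -5.66826026e-02]), 'dq': array([ 0.00106292, -0.00104001, -0.00365464,  0.00096861,  0.00187559,
        0.00161051]), 'joint_torque': array([ 1.49299212e-03, -4.47040629e+01, -4.06910813e+01,  6.98838593e-02,
        2.73042207e-02, -1.24814806e-04]), 'ee_pos': array([0.14361594, 0.58233494, 0.22975421]), 'ee_rot': array([-1.17848335e-04,  1.20614806e-01,  9.92699082e-01, -7.66607803e-04]), 'ft_force': array([-0.5878112 , -0.29773757,  0.27615785]), 'moment': array([-0.01588878,  0.01941521, -0.0143166 ]), 'finger_gap': 0.08766835603808941}
```

View pics/scene0.png

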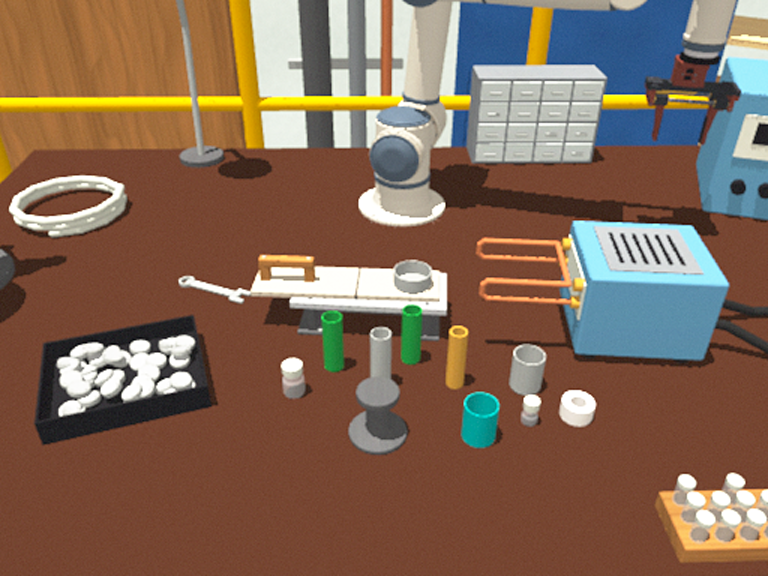

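View pics/top0.png

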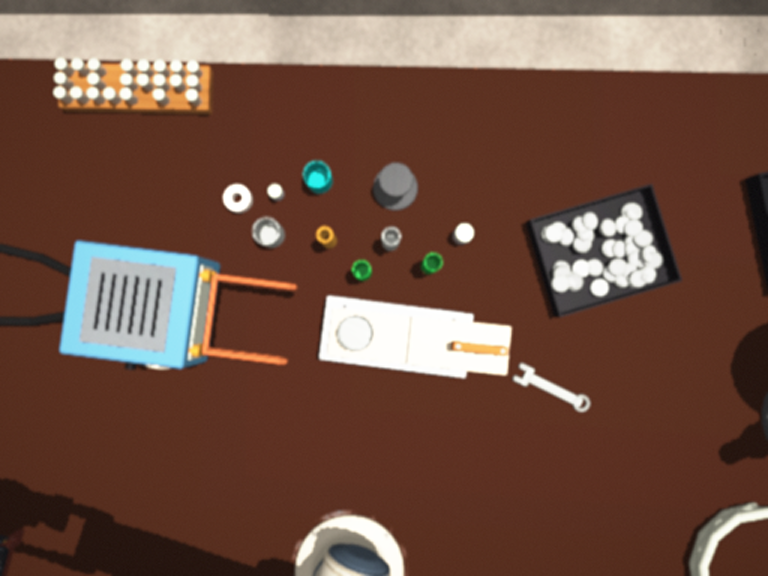

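View pics/wrist0.png

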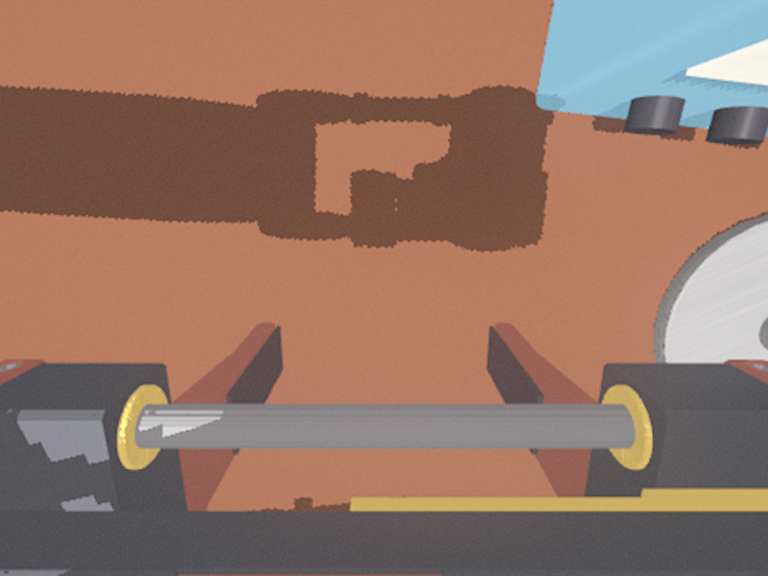

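The scene image (768x576 scale) and the top image show the same layout.

Candidates in the top image:
- **Tall narrow shapes:** plain steel (391,238), green (361,270), green (432,263), brass sleeve (326,237).
- **Middle shapes:** plain steel (268,233), turquoise (317,177), ceramic ring (237,198).
- **Wide:** steel on the board (354,333).

I choose the plain steel ones at (391,238), (268,233) and (354,333). Next is a close crop with measurements.

```bash
cat > m.py <<'E'
from h import *
from scipy.optimize import least_squares
def circ(P):
    f=lambda p:np.hypot(P[:,0]-p[0],P[:,1]-p[1])-p[2]
    r=least_squares(f,[*P[:,:2].mean(0),.03],loss='soft_l1',f_scale=.001)
    return r.x
E
python3 - <<'E'
from m import *
d=np.load('pics/top0.npz'); W=cloud(d); im=d['frame']
c=im[100:270,140:360]; cv2.imwrite('pics/crop.png',cv2.resize(c,None,fx=3.6,fy=3.5,interpolation=cv2.INTER_CUBIC))
def pk(name,u,v,r,h,tol=.006):
    u/=1.5;v/=1.5
    v0,u0=int(v),int(u); S=W[v0-r:v0+r,u0-r:u0+r].reshape(-1,3)
    z=S[:,2]; ok=np.abs(z-h)<tol; Q=S[ok]
    print(name,'maxz',np.nanmax(z).round(3),len(Q),circ(Q).round(4) if len(Q)>5 else None,Q.mean(0).round(4), 'bench',np.nanmin(z).round(4))
pk('mid',268,233,16,.068)
pk('narrow',391,238,12,.108)
pk('wide',354,333,22,.110)
pk('green1',361,270,12,.108)
pk('green2',432,263,12,.108)
pk('sleeve',326,237,12,.110)
pk('jar',463,233,12,.060)
pk('vial',275,191,12,.046)
pk('ins',237,198,14,.030)
pk('turq',317,177,14,.068)
pk('ped',395,186,18,.088)
E
```

```text
mid maxz 0.073 59 [0.6643 0.1702 0.0244] [0.6639 0.1695 0.0669] bench -0.0089
narrow maxz 0.111 35 [ 0.6537 -0.07    0.0156] [ 0.6535 -0.0702  0.1071] bench -0.0074
wide maxz 0.115 78 [ 0.4729 -0.0076  0.0334] [ 0.4733 -0.0074  0.1093] bench -0.0083
green1 maxz 0.112 35 [ 0.5912 -0.0158  0.0156] [ 0.5906 -0.0153  0.1072] bench -0.0087
green2 maxz 0.11 36 [ 0.6075 -0.1489  0.0157] [ 0.6075 -0.1496  0.107 ] bench -0.0081
sleeve maxz 0.114 46 [0.6544 0.0537 0.013 ] [0.6543 0.0537 0.1096] bench -0.0092
jar maxz 0.066 101 [ 0.6692 -0.2123  0.0116] [ 0.6694 -0.2122  0.0594] bench -0.0072
vial maxz 0.052 59 [0.7462 0.1595 0.0089] [0.7458 0.1596 0.0453] bench -0.0082
ins maxz 0.037 185 [0.734  0.2373 0.0201] [0.7344 0.2375 0.029 ] bench -0.0092
turq maxz 0.073 55 [0.7759 0.0755 0.0245] [0.7754 0.074  0.0673] bench -0.0087
ped maxz 0.094 387 [ 0.7643 -0.0768  0.0224] [ 0.7643 -0.077   0.0874] bench -0.0082
```

View pics/crop.png

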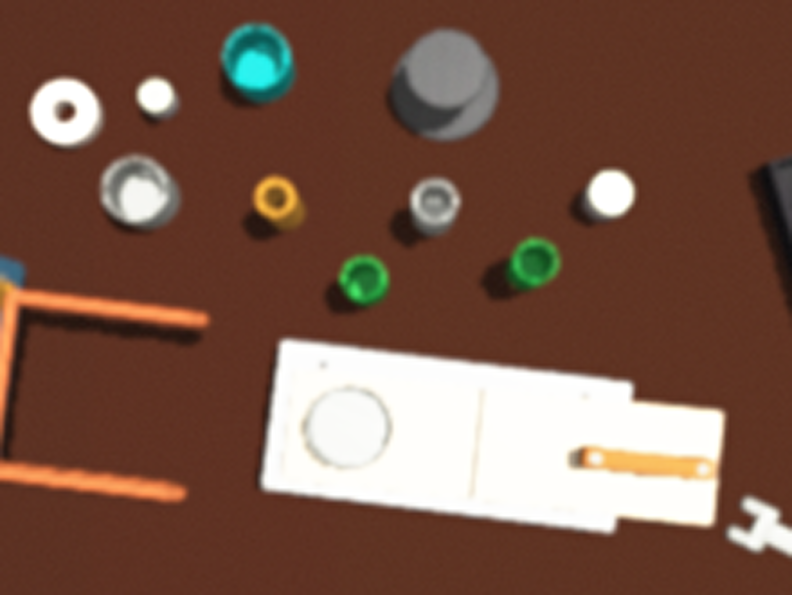

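The crop confirms the choice: plain steel narrow cup at crop (435,205) and middle cup at (140,192). The greens, the turquoise one and the brass tube are clearly different. Next, the pose of the station and the board.

```bash
cat >> m.py <<'E'
def ray(d,uv,z):
    K=d['camera_matrix'];V=np.linalg.inv(d['view'])
    uv=np.atleast_2d(uv).astype(float)
    r=np.c_[(uv[:,0]-K[0,2])/K[0,0],-(uv[:,1]-K[1,2])/K[1,1],-np.ones(len(uv))]@V[:3,:3].T
    o=V[:3,3]; return o+r*((z-o[2])/r[:,2])[:,None]
def proj(d,P):
    P=np.atleast_2d(P);K=d['camera_matrix'];V=d['view']
    c=P@V[:3,:3].T+V[:3,3]; return np.c_[K[0,0]*c[:,0]/-c[:,2]+K[0,2],K[1,1]*-c[:,1]/-c[:,2]+K[1,2]]
def edge(d,a,b,half=5,n=40,ch=None,m=.12):
    """subpixel strongest gradient along normals between pixel a and b; returns pts"""
    g=d['frame'].astype(np.float32); g=g.mean(2) if ch is None else g[...,ch]
    a,b=np.array(a,float),np.array(b,float); t=(b-a)/np.linalg.norm(b-a); nn=np.array([-t[1],t[0]])
    out=[]
    s=np.arange(-half,half+.01,.25)
    for f in np.linspace(m,1-m,n):
        p=a+(b-a)*f; q=(p+s[:,None]*nn).astype(np.float32)
        v=cv2.remap(g,q[:,0].copy(),q[:,1].copy(),cv2.INTER_LINEAR).ravel()
        gr=np.abs(np.gradient(cv2.GaussianBlur(v[None],(0,0),2).ravel())); 
        w=gr**2*(gr>.5*gr.max()); out.append(p+nn*(w@s)/w.sum())
    return np.array(out)
def line(P):
    vx,vy,x,y=cv2.fitLine(P[:,:2].astype(np.float32),cv2.DIST_HUBER,0,1e-4,1e-4).ravel(); return np.array([x,y]),np.array([vx,vy])
E
python3 - <<'E'
from m import *
d=dict(np.load('pics/top0.npz')); W=cloud(d)
C=lambda x,y:(140+x/3.6,100+y/3.5)
E={}
for n,a,b,z in [('rest_out',C(283,342),C(262,488),.07),('rest_far',C(283,342),C(632,383),.07),('rest_near',C(262,488),C(615,530),.07),
  ('rest_backfar',C(632,383),C(629,402),.07),('board_rear',C(723,410),C(714,524),.08),('board_far',C(640,402),C(723,410),.08),('board_near',C(622,519),C(714,524),.08),
  ('mark',C(483,390),C(473,496),.08)]:
    p=edge(d,a,b,half=3); w=ray(d,p,z); x,v=line(w); E[n]=(x,v)
    print(n,x.round(4),v.round(4),'ang',np.degrees(np.arctan2(v[1],v[0])).round(2),'res',np.abs((w[:,:2]-x)@[-v[1],v[0]]).max().round(4))
# coil copper pts
im=d['frame'].astype(int); m=(im[...,2]>im[...,0]+60)&(W[...,2]>.12)&(W[...,2]<.16)
Q=W[m]; print(len(Q),Q.min(0),Q.max(0))
for lo,hi in((.5,.62),(.38,.47)):
    q=Q[(Q[:,0]>lo)&(Q[:,0]<hi)&(Q[:,1]<.24)&(Q[:,1]>.1)]
    x,v=line(q); print('tube',len(q),x.round(4),np.degrees(np.arctan2(v[1],v[0])).round(2),q[:,2].mean().round(4),q[:,1].min().round(4), (x+v*(.17-x[1])/v[1]).round(4))
v,u=np.mgrid[:384,:512]
# handle top
hm=(im[...,2]>im[...,0]+60)&(W[...,2]>.105)&(W[...,1]<-.05)&(W[...,0]<.55)
q=W[hm]; print('bar',len(q),np.median(q,0),q.min(0),q.max(0),line(q))
bt=(W[...,1]<-.1)&(W[...,1]>-.2)&(W[...,0]>.40)&(W[...,0]<.52); print('board z',np.nanmedian(W[bt][:,2]))
E
```

```text
rest_out [0.4723 0.0585] [ 0.9944 -0.1059] ang -6.08 res 0.0004
rest_far [ 0.5285 -0.0929] [0.1069 0.9943] ang 83.86 res 0.0004
rest_near [ 0.4042 -0.0845] [0.1081 0.9941] ang 83.79 res 0.0004
rest_backfar [ 0.5034 -0.2304] [ 0.9941 -0.1087] ang -6.24 res 0.0004
board_rear [ 0.4442 -0.2984] [ 0.9963 -0.0862] ang -4.94 res 0.0009
board_far [ 0.495  -0.2686] [0.0843 0.9964] ang 85.16 res 0.0003
board_near [ 0.4003 -0.2619] [0.0867 0.9962] ang 85.03 res 0.0004
mark [ 0.4659 -0.1074] [ 0.9964 -0.085 ] ang -4.87 res 0.0004
928 [ 0.4167941  -0.28589776  0.12016713] [0.58567881 0.28672797 0.15473577]
tube 192 [0.5619 0.169 ] 83.74 0.1429 0.1014 [0.562 0.17 ]
tube 178 [0.4264 0.1762] 83.92 0.1425 0.1158 [0.4257 0.17  ]
bar 224 [ 0.45026811 -0.23379709  0.12547746] [ 0.43953699 -0.28589776  0.10628034] [ 0.46235134 -0.18603753  0.13262864] (array([ 0.45029828, -0.23425949], dtype=float32), array([0.08013678, 0.99678385], dtype=float32))
board z 0.07893804821418116
```

The station fit is consistent. After removing a symmetric ~2.3 mm edge bloom, the rest is 279.4 mm long, and the tubes are 135.5 mm apart and share its centre line. The board is yawed about +1.2° from the rest, its mark is about 164 mm from the edge, and the bar is at (0.450,-0.2365), which agrees with the depth. Now the middle cup.

```bash
cat >> m.py <<'E'
def Q(psi): # jaw angle deg, tool down
    f=np.radians((psi+90)/2); return [0,np.cos(f),np.sin(f),0]
def st(t=''):
    s=state(); print(t,'t%.2f'%s['time'],s['ee_pos'].round(4),'F',s['ft_force'].round(2),'M',s['moment'].round(2),'gap',round(s['finger_gap'],4)); return s
E
python3 - <<'E'
from m import *
st(); p=state()['ee_pos']
for P,a in (([.664,.170,.2],97),([.654,-.07,.2],2),([.473,-.008,.15],2),([.4501,-.2365,.12],-5),([.4678,-.0737,.12],-6.2)):
    print(inverse_kinematics(P,Q(a)))
move_l([p[0],p[1],.30],speed=.2); st()
move_to([.6643,.1702,.20],Q(97)); st()
snap('wrist','w1',s=1.5); snap('scene','s1',crop=(180,320,200,420),s=3.5); st()
E
```

```text
t0.15 [0.1436 0.5823 0.2298] F [-0.59 -0.3   0.28] M [-0.02  0.02 -0.01] gap 0.0877
[ 2.01015086e-01  3.23862436e-01  1.02057904e+00 -4.44089210e-16
  1.79715118e+00 -1.49195429e+00]
[-1.58343253e-01  2.45249920e-01  1.11371068e+00 -4.44089210e-16
  1.78263205e+00 -1.93249838e-01]
[-8.88450539e-02 -2.56116012e-01  1.70153990e+00 -4.44089210e-16
  1.69616877e+00 -1.23751639e-01]
[-5.50710645e-01 -1.50538000e-01  1.66312103e+00 -4.44089210e-16
  1.62900962e+00 -4.63444182e-01]
[-2.28118478e-01 -2.48444777e-01  1.74820568e+00 -4.44089210e-16
  1.64183175e+00 -1.19908064e-01]
 t0.65 [0.1437 0.5825 0.2995] F [-0.39  0.27 -0.58] M [-0.02  0.02 -0.01] gap 0.0874
 t3.04 [0.664  0.1712 0.2003] F [-0.34 -0.02  0.28] M [0.02 0.01 0.03] gap 0.0879
 t3.14 [0.664  0.1712 0.2003] F [ 0.38 -0.25  0.39] M [ 0.03  0.01 -0.03] gap 0.0878
```

View pics/w1.png

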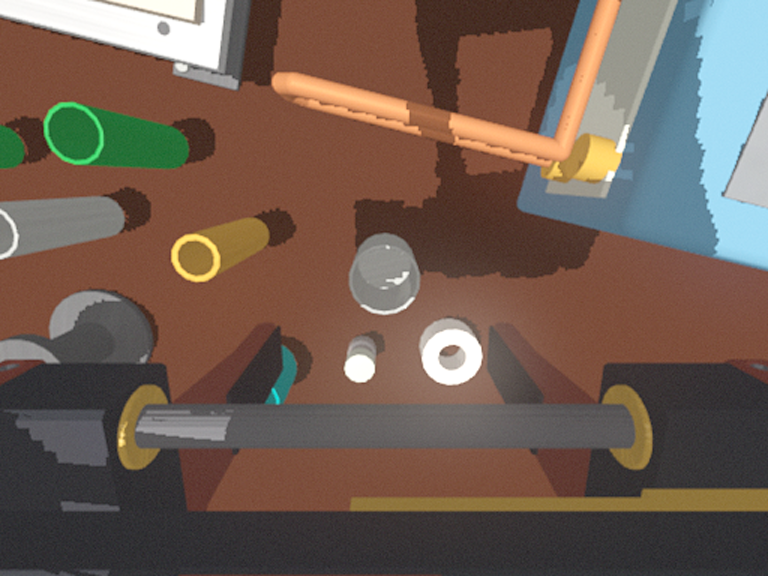

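View pics/s1.png

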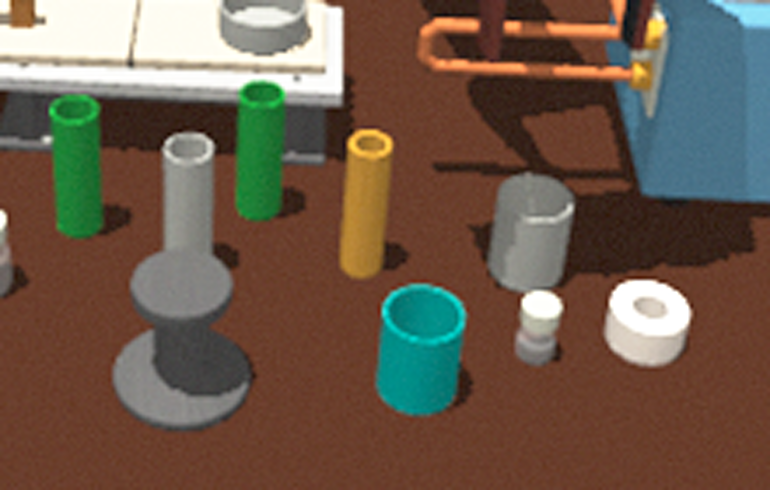

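```bash
python3 - <<'E'
from m import *
st('s')
for c in ('w1','s1'):
    d=dict(np.load('pics/%s.npz'%c)); W=cloud(d)
    m=(np.hypot(W[...,0]-.664,W[...,1]-.17)<.04)&(np.abs(W[...,2]-.067)<.004)
    q=W[m]; print(c,len(q),circ(q).round(4) if len(q)>5 else '')
E
```

```text
s t3.14 [0.664  0.1712 0.2003] F [ 0.38 -0.25  0.39] M [ 0.03  0.01 -0.03] gap 0.0878
w1 407 [0.6646 0.172  0.0243]
s1 115 [0.6658 0.1706 0.0245]
```

In the wrist view the middle cup stands free between the jaws at (384,275), with the vial at (360,358) and the ring at (451,352) beyond it. Three cameras agree on (0.665,0.171). Descending to grasp.

```bash
python3 - <<'E'
from m import *
move_l([.6648,.1708,.10],speed=.2)
move_l([.6648,.1708,.046],speed=.08); st()
close(); st('closed')
move_l([.6648,.1708,.075],speed=.06); st('lift')
move_l([.6648,.1708,.30],speed=.3); st('lift')
snap('scene','s2',crop=(40,320,200,460),s=2); 
E
```

```text
t4.62 [0.665  0.1709 0.0464] F [0.24 1.33 0.65] M [ 0.04 -0.03 -0.02] gap 0.0878
closed t5.28 [0.6648 0.1709 0.0461] F [0.18 0.46 1.73] M [ 0.1   0.03 -0.04] gap 0.0507
lift t5.92 [0.6649 0.1708 0.0752] F [ 0.45 -0.62 -2.99] M [ 0.   -0.01 -0.01] gap 0.0509
lift t6.82 [0.6647 0.1708 0.2979] F [-0.49 -0.06 -1.41] M [ 0.03  0.   -0.02] gap 0.0511
```

View pics/s2.png

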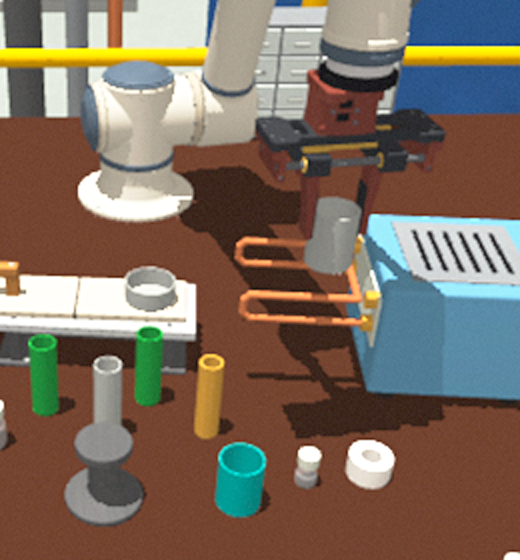

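The middle cup is off the bench in the gripper at (333,235) and looks slightly leaned. I'll measure the tilt from depth before going on.

```bash
cat >> m.py <<'E'
def cyl(W,c,R,z0,z1,zs=8,rad=.06):
    m=(np.hypot(W[...,0]-c[0],W[...,1]-c[1])<rad)&(W[...,2]>z0)&(W[...,2]<z1)
    P=W[m]
    def f(p):
        a=np.array([p[2],p[3],1]);a/=np.linalg.norm(a)
        v=P-np.array([p[0],p[1],(z0+z1)/2]); return np.linalg.norm(np.cross(v,a),axis=1)-R
    r=least_squares(f,[c[0],c[1],0,0],loss='soft_l1',f_scale=.001)
    print('cyl n',len(P),'c',r.x[:2].round(4),'tilt deg x,y',np.degrees(r.x[2:]).round(2),'rms',np.sqrt(np.median(r.fun**2)).round(4)); return r.x
E
python3 - <<'E'
from m import *
d=dict(np.load('pics/s2.npz')); W=cloud(d)
m=(np.hypot(W[...,0]-.665,W[...,1]-.171)<.05)&(W[...,2]>.2)
P=W[m]; h,e=np.histogram(P[:,2],20); print(h,e.round(3))
cyl(W,(.665,.171),.026,.256,.285,rad=.035)
d=dict(np.load('pics/s1.npz')); W=cloud(d)
cyl(W,(.665,.171),.026,.005,.06,rad=.035)
E
```

```text
[147 175 298 382 133 158  84 307 376 364 266 369 369 366 439 425 492 467
 454 485] [0.253 0.27  0.288 0.306 0.324 0.342 0.36  0.378 0.396 0.413 0.431 0.449
 0.467 0.485 0.503 0.521 0.539 0.556 0.574 0.592 0.61 ]
cyl n 283 c [0.6641 0.1712] tilt deg x,y [-0.12  0.37] rms 0.0008
cyl n 490 c [0.665  0.1713] tilt deg x,y [ 2.48 -0.74] rms 0.001
```

Tilt is under 0.5°, so the lean was perspective. Moving above the wide cup and re-measuring its centre on the way.

```bash
python3 - <<'E'
from m import *
for n in('s2','s1','w1','top0'):
    d=dict(np.load('pics/%s.npz'%n)); W=cloud(d)
    m=(np.hypot(W[...,0]-.472,W[...,1]+.0076)<.045)&(np.abs(W[...,2]-.1095)<.004); q=W[m]
    if len(q)>8: print(n,len(q),circ(q).round(4),q[:,2].mean().round(4))
move_to([.4727,-.0075,.27],Q(97)); st('above')
snap('wrist','w3',s=1.5)
d=dict(np.load('pics/w3.npz')); W=cloud(d)
m=(np.hypot(W[...,0]-.472,W[...,1]+.0076)<.045)&(np.abs(W[...,2]-.1095)<.004); q=W[m]
if len(q)>8: print('w3',len(q),circ(q).round(4),q[:,2].mean().round(4))
E
```

```text
s2 122 [ 0.4744 -0.0065  0.0333] 0.1091
s1 118 [ 0.4744 -0.0069  0.0334] 0.109
top0 69 [ 0.4728 -0.0076  0.0334] 0.1093
above t7.90 [ 0.4731 -0.0072  0.2698] F [ 0.51 -0.28 -1.95] M [ 0.04 -0.04  0.  ] gap 0.0506
w3 272 [ 0.4729 -0.006   0.0332] 0.1099
```

View pics/w3.png

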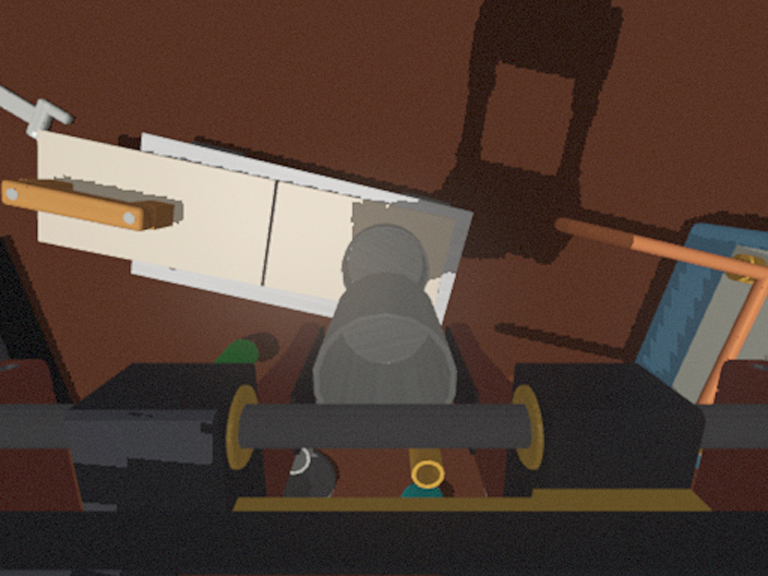

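The wrist view shows the held cup at (385,360) lined up over the wide cup (385,265). The cameras average (0.4734,-0.0068) for the wide cup. Lowering with force checks.

```bash
cat >> m.py <<'E'
def lower(x,y,zs,zend,thr=3.,step=.0015,speed=.02):
    hold(.15); f0=np.mean([state()['ft_force'][2] for _ in range(3)]); z=zs
    while z>zend-.004:
        z-=step; move_l([x,y,z],speed=speed); f=state()['ft_force'][2]
        if f-f0>thr:
            hold(.1); f=state()['ft_force'][2]
            if f-f0>thr*.8: break
    st('contact z=%.4f exp %.4f df=%.2f'%(z,zend,f-f0)); return z
E
python3 - <<'E'
from m import *
x,y=.4734,-.0068
move_l([x,y,.170],speed=.2)
move_l([x,y,.136],speed=.06); st()
lower(x,y,.136,.129)
snap('scene','s4',crop=(120,260,150,370),s=3.5)
E
```

```text
t9.32 [ 0.4734 -0.0068  0.1361] F [-0.46  0.27 -1.06] M [ 0.01  0.06 -0.05] gap 0.0506
contact z=0.1285 exp 0.1290 df=4.34 t10.82 [ 0.4736 -0.0068  0.129 ] F [-0.96  0.08  2.81] M [ 0.05  0.1  -0.03] gap 0.0508
```

View pics/s4.png

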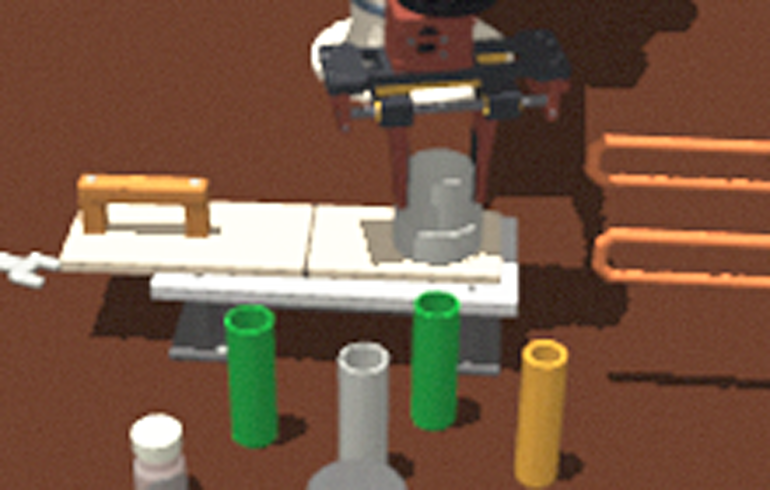

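Contact came at the expected height, and the middle cup sits inside the wide rim at (440,230). Releasing, then going to the narrow cup.

```bash
python3 - <<'E'
from m import *
gripper_open(); st('open')
move_l([.4734,-.0068,.16],speed=.08)
move_l([.4734,-.0068,.25],speed=.25)
move_to([.6535,-.0698,.22],Q(0)); st('above narrow')
snap('scene','s5',crop=(120,290,150,370),s=3.3);snap('wrist','w5',s=1.5);snap('top','t5',s=1.5)
for n in('s5','w5','t5'):
    W=cloud(dict(np.load('pics/%s.npz'%n)))
    for nm,c,z,r in(('nar',(.6535,-.07),.107,.025),('mid',(.4734,-.0068),.15,.035),('wide',(.4734,-.0068),.1095,.042)):
        m=(np.hypot(W[...,0]-c[0],W[...,1]-c[1])<r)&(np.abs(W[...,2]-z)<.004); q=W[m]
        if len(q)>12: print(n,nm,len(q),circ(q).round(4),q[:,2].mean().round(4))
    if n=='s5': cyl(W,(.4734,-.0068),.026,.115,.147,rad=.032)
E
```

```text
open t11.61 [ 0.4734 -0.0068  0.1285] F [ 1.22 -0.66 -0.71] M [ 0.05 -0.01  0.01] gap 0.0878
above narrow t14.10 [ 0.6531 -0.0696  0.2194] F [ 0.33 -0.36 -0.12] M [-0.06  0.01  0.01] gap 0.0877
s5 nar 69 [ 0.6554 -0.0692  0.0156] 0.1068
s5 mid 65 [ 0.4751 -0.0069  0.0248] 0.1497
s5 wide 113 [ 0.4726 -0.0068  0.0324] 0.1093
cyl n 271 c [ 0.474  -0.0069] tilt deg x,y [ 2.79 -3.4 ] rms 0.0014
w5 nar 300 [ 0.6557 -0.0679  0.0154] 0.1077
w5 mid 1218 [ 0.476  -0.0057  0.0244] 0.15
w5 wide 1162 [ 0.4801 -0.0054  0.0287] 0.1095
```

View pics/s5.png

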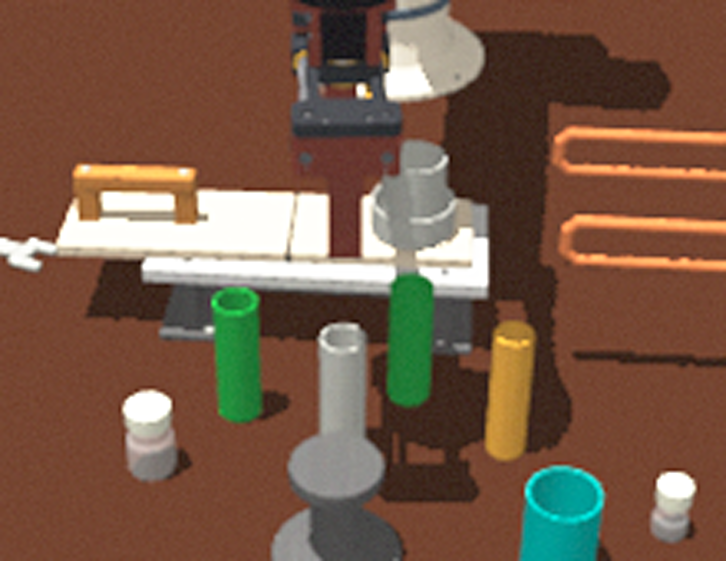

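View pics/w5.png

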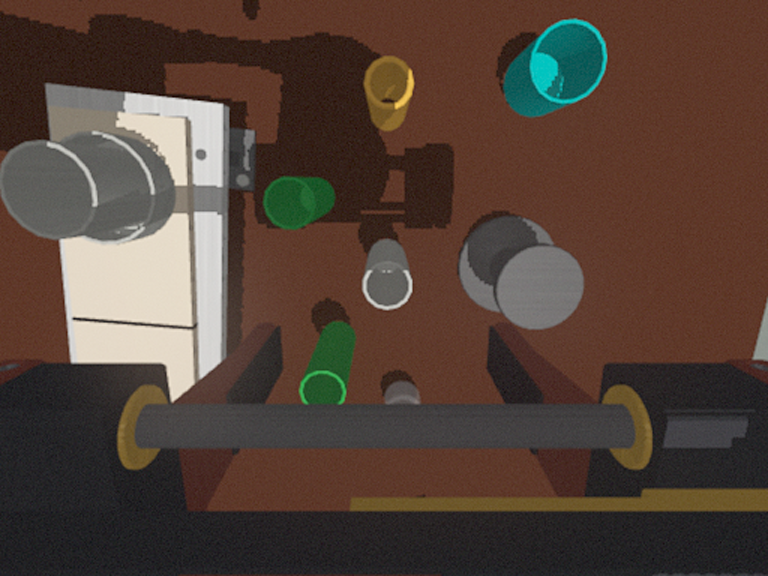

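The middle cup stands in the wide one with its rim at z=0.150 (expected 0.151). The steel narrow cup is between the jaws at wrist (387,280), with the greens clear of the finger paths.

```bash
python3 - <<'E'
from m import *
x,y=.6548,-.0692
move_l([x,y,.14],speed=.2)
move_l([x,y,.083],speed=.08); st()
close(); st('closed')
move_l([x,y,.112],speed=.06); st('lift')
move_l([x,y,.33],speed=.3); st('up')
snap('scene','s6',crop=(40,320,100,360),s=2)
W=cloud(dict(np.load('pics/s6.npz')))
cyl(W,(x,y),.017,.255,.312,rad=.026)
E
```

```text
t15.66 [ 0.6551 -0.0692  0.0835] F [-0.79  0.57 -0.44] M [-0.1   0.07 -0.  ] gap 0.0879
closed t16.54 [ 0.6548 -0.0691  0.083 ] F [ 0.74 -0.05 -0.46] M [0.01 0.07 0.03] gap 0.0332
lift t17.18 [ 0.6549 -0.0692  0.1122] F [ 0.65 -0.09 -1.28] M [-0.11  0.1   0.01] gap 0.0331
up t18.05 [ 0.6548 -0.0692  0.3279] F [-0.21  0.57 -1.14] M [-0.11  0.02  0.05] gap 0.0335
cyl n 358 c [ 0.6537 -0.0692] tilt deg x,y [ 0.05 -0.01] rms 0.0007
```

View pics/s6.png

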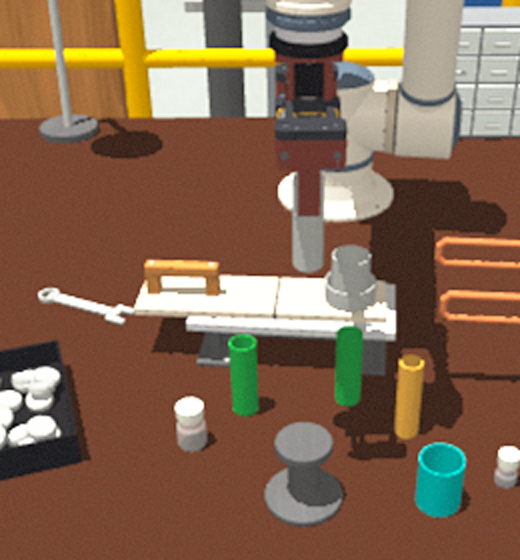

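The narrow cup is held upright (tilt below 0.1°) at (308,240). Placing it.

```bash
python3 - <<'E'
from m import *
x,y=.4743,-.0067
move_to([x,y,.30],Q(0)); st('above')
snap('wrist','w7',s=1.5)
move_l([x,y,.240],speed=.15)
snap('scene','s7',crop=(60,260,150,370),s=3)
W=cloud(dict(np.load('pics/s7.npz')))
cyl(W,(x,y),.017,.175,.225,rad=.026)
cyl(W,(x,y),.026,.115,.147,rad=.032)
E
```

```text
above t18.89 [ 0.4746 -0.0068  0.2994] F [-0.38 -0.86 -1.29] M [-0.07  0.05  0.04] gap 0.033
cyl n 221 c [ 0.4739 -0.0067] tilt deg x,y [ 0.56 -0.18] rms 0.0009
cyl n 266 c [ 0.4737 -0.0067] tilt deg x,y [1.81 0.25] rms 0.0014
```

View pics/w7.png

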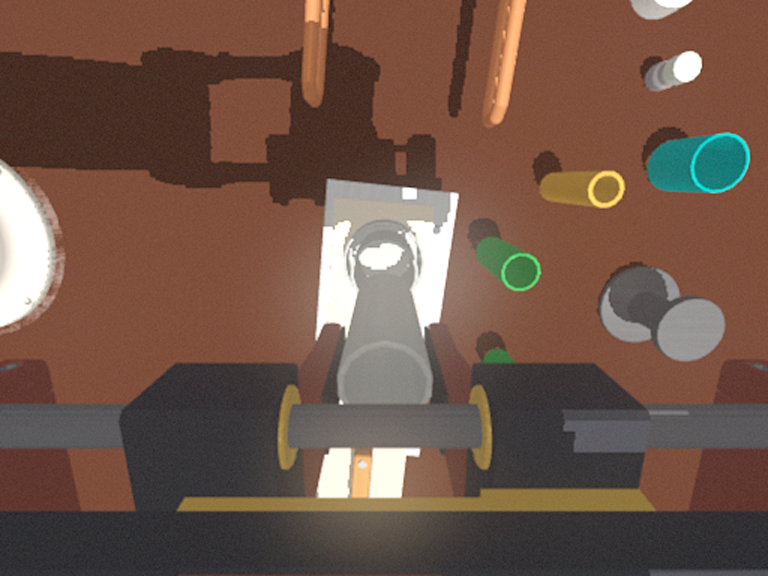

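View pics/s7.png

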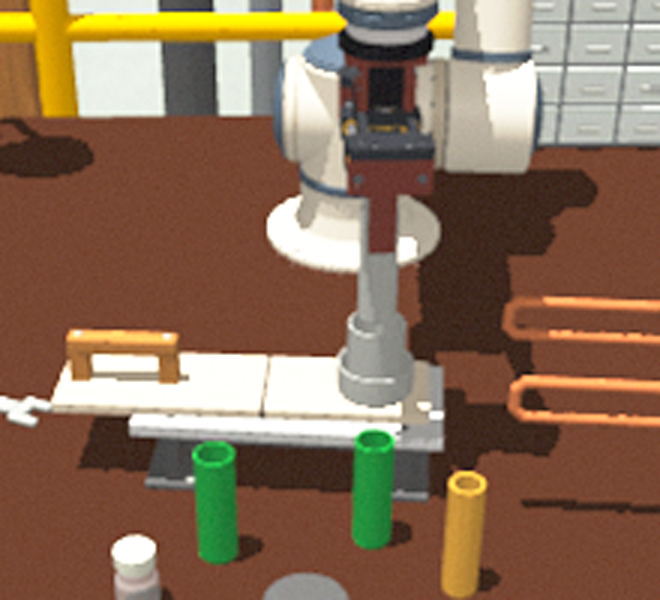

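In the scene view the narrow cup at (378,285) is directly above the middle cup, and the two cylinder fits are concentric within 0.3 mm. Lowering gently.

```bash
python3 - <<'E'
from m import *
x,y=.4743,-.0067
move_l([x,y,.177],speed=.07); st()
lower(x,y,.177,.169)
gripper_open(); st('open')
move_l([x,y,.20],speed=.08)
move_l([x,y,.31],speed=.25)
move_to([.4501,-.2365,.23],Q(-4.95)); st('above handle')
snap('scene','s8',crop=(60,260,150,370),s=3); snap('wrist','w8',s=1.5); snap('top','t8',crop=(150,270,180,370),s=4)
for n in('s8','w8','t8'):
    W=cloud(dict(np.load('pics/%s.npz'%n)))
    for nm,c,z,r in(('nar',(x,y),.193,.022),('mid',(x,y),.15,.035),('wide',(x,y),.1095,.042)):
        m=(np.hypot(W[...,0]-c[0],W[...,1]-c[1])<r)&(np.abs(W[...,2]-z)<.004); q=W[m]
        if len(q)>12: print(n,nm,len(q),circ(q).round(4),q[:,2].mean().round(4))
    if n=='s8': cyl(W,(x,y),.017,.155,.19,rad=.022)
E
```

```text
t20.59 [ 0.4746 -0.0067  0.1776] F [-0.17  0.33 -1.68] M [-0.09  0.04 -0.05] gap 0.0334
contact z=0.1680 exp 0.1690 df=6.81 t22.34 [ 0.4745 -0.0067  0.1689] F [-1.16  0.62  5.38] M [-0.09  0.42  0.  ] gap 0.0337
open t23.30 [ 0.4743 -0.0067  0.168 ] F [ 0.02 -0.05  0.79] M [-0.13  0.05  0.05] gap 0.0876
above handle t25.41 [ 0.4502 -0.2357  0.2298] F [ 0.08 -0.7  -0.04] M [-0.1   0.01  0.01] gap 0.0881
s8 nar 62 [ 0.4753 -0.0065  0.0158] 0.1925
s8 mid 89 [ 0.4733 -0.0065  0.0236] 0.15
s8 wide 115 [ 0.4727 -0.0067  0.0326] 0.1095
cyl n 175 c [ 0.4739 -0.0067] tilt deg x,y [3.35 1.17] rms 0.001
t8 nar 33 [ 0.4742 -0.0071  0.0155] 0.1928
t8 mid 60 [ 0.4737 -0.0072  0.0243] 0.1499
t8 wide 82 [ 0.4729 -0.0076  0.0331] 0.1091
```

View pics/s8.png

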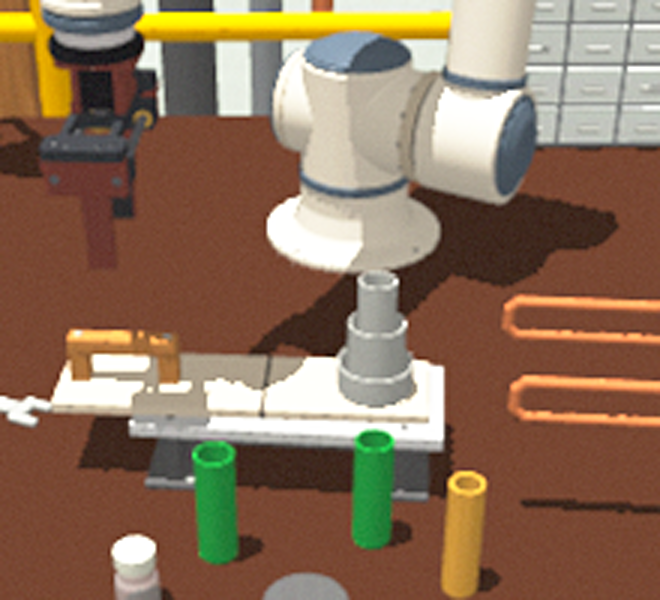

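View pics/w8.png

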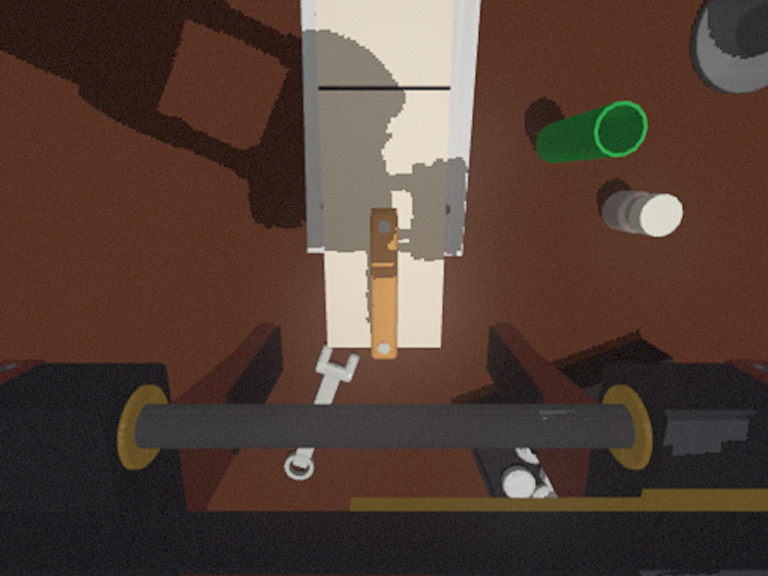

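View pics/t8.png

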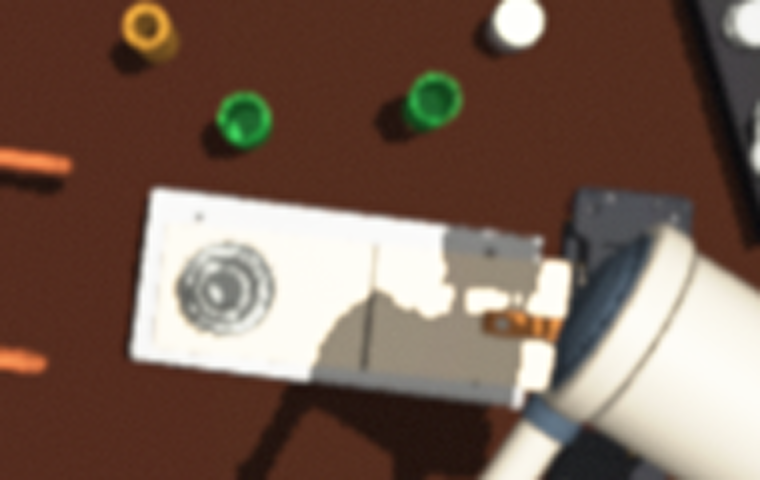

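All three cups are nested and concentric, with rims at 0.193, 0.150 and 0.109. The wrist view shows the handle bar at (384,290), centred between the open jaws and parallel to the tool. I'll refine the bar and mark positions from this picture.

```bash
python3 - <<'E'
from m import *
d=dict(np.load('pics/w8.npz')); W=cloud(d)
s=1/1.5; n=np.array([.9942,-.1075]); sv=np.array([.1075,.9942])
def L(nm,a,b,z,half=3,m=.1):
    p=edge(d,np.array(a)*s,np.array(b)*s,half=half,m=m); w=ray(d,p,z); x,v=line(w)
    v=v*np.sign(v[np.argmax(abs(v))]); print(nm,x.round(4),'ang',np.degrees(np.arctan2(v[1],v[0])).round(2),'n,s',(x@n).round(4),(x@sv).round(4)); return x,v
L('barL',(372,280),(372,345),.126); L('barR',(397,280),(397,345),.126)
L('rearL',(328,347),(368,347),.08); L('rearR',(402,347),(440,347),.08)
L('mark',(322,88),(446,88),.08,half=2)
L('boardL',(325,265),(328,340),.08); L('boardR',(444,265),(441,340),.08)
L('restL',(305,80),(308,240),.07); L('restR',(473,80),(463,240),.07)
im=d['frame'].astype(int); m=(im[...,2]>im[...,0]+50)&(W[...,2]>.117)&(W[...,2]<.14)&(np.hypot(W[...,0]-.45,W[...,1]+.236)<.08)
q=W[m]; print(len(q),q.min(0),q.max(0),np.median(q,0))
E
```

```text
barL [ 0.4407 -0.2524] ang 82.0 n,s 0.4653 -0.2036
barR [ 0.4583 -0.2519] ang 84.92 n,s 0.4827 -0.2012
rearL [ 0.4175 -0.2935] ang -4.87 n,s 0.4466 -0.2469
rearR [ 0.4746 -0.2983] ang -4.88 n,s 0.5039 -0.2456
mark [ 0.4554 -0.1059] ang -4.76 n,s 0.4641 -0.0563
boardL [ 0.4037 -0.2512] ang 85.14 n,s 0.4283 -0.2064
boardR [ 0.4939 -0.2628] ang 85.06 n,s 0.5192 -0.2082
restL [ 0.4007 -0.1379] ang 83.85 n,s 0.4132 -0.0941
restR [ 0.52   -0.1585] ang 83.93 n,s 0.534 -0.1017
1598 [ 0.43882082 -0.28440963  0.11769042] [ 0.46289734 -0.1847056   0.12919663] [ 0.45110834 -0.23125659  0.12631199]
```

Wrist and top agree. The bar centre is (0.4506,-0.236), which already lies on the rest's centre line, so the slide is a straight +y station move of about 163 mm with a 1.2° yaw straightening. Gripping the handle.

```bash
python3 - <<'E'
from m import *
x,y=.4506,-.236
move_l([x,y,.14],speed=.15)
move_l([x,y,.1065],speed=.06); st()
close(); hold(.2); st('closed')
move_l([x,y,.1055],speed=.02); hold(.2); st('press')
snap('scene','s9',crop=(60,260,150,370),s=3)
E
```

```text
t27.02 [ 0.4506 -0.236   0.1065] F [ 0.49 -0.97  0.41] M [-0.05  0.1   0.01] gap 0.0881
closed t28.29 [ 0.4505 -0.236   0.1065] F [-0.24 -0.1   1.65] M [-0.06  0.21  0.09] gap 0.0178
press t28.74 [ 0.4505 -0.236   0.1065] F [-2.55  2.41  5.24] M [0.14 0.6  0.08] gap 0.0181
```

View pics/s9.png

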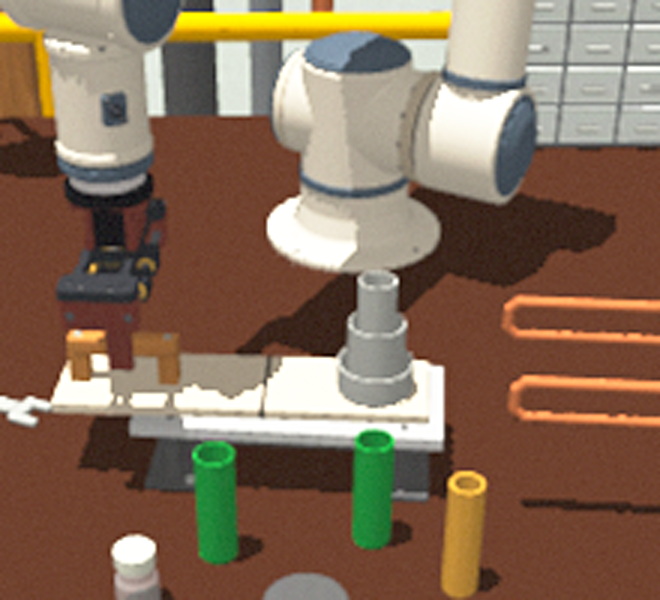

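The handle is gripped (gap 18 mm) and the board is unmoved and flat. Sliding in stages, stopping 10 mm short to look.

```bash
python3 - <<'E'
from m import *
n=np.array([.9942,-.1075]); sv=np.array([.1075,.9942])
def P(s,z): w=.4735*n+s*sv; return [w[0],w[1],z]
move_l(P(-.150,.106),speed=.03,orientation=Q(-5.3)); st('a')
move_l(P(-.033,.1057),speed=.04,orientation=Q(-6.1)); hold(.2); st('b')
snap('scene','s10',crop=(60,260,150,370),s=3); snap('wrist','w10',s=1.5); snap('top','t10',crop=(150,270,120,310),s=4)
E
```

```text
a t30.15 [ 0.4548 -0.2017  0.1065] F [-0.35 -6.24  1.91] M [-0.91  0.34  0.09] gap 0.0178
b t33.42 [ 0.4677 -0.0862  0.107 ] F [-0.78 -9.46  5.11] M [-1.54  0.49  0.11] gap 0.0179
```

View pics/s10.png

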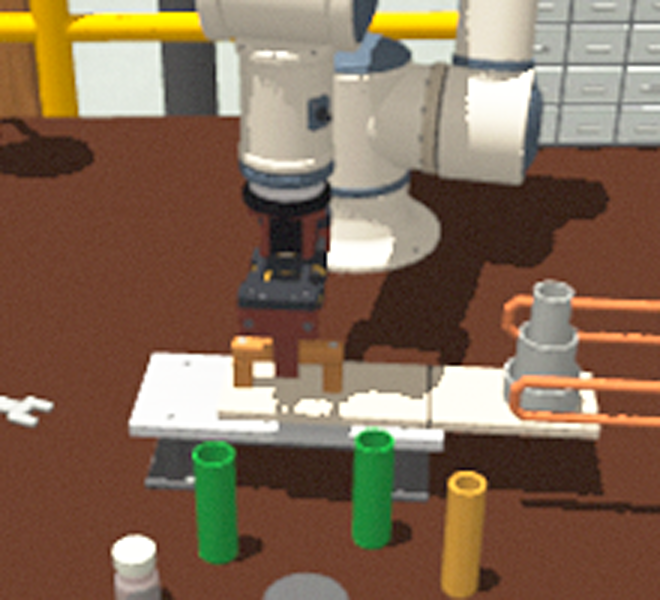

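View pics/w10.png

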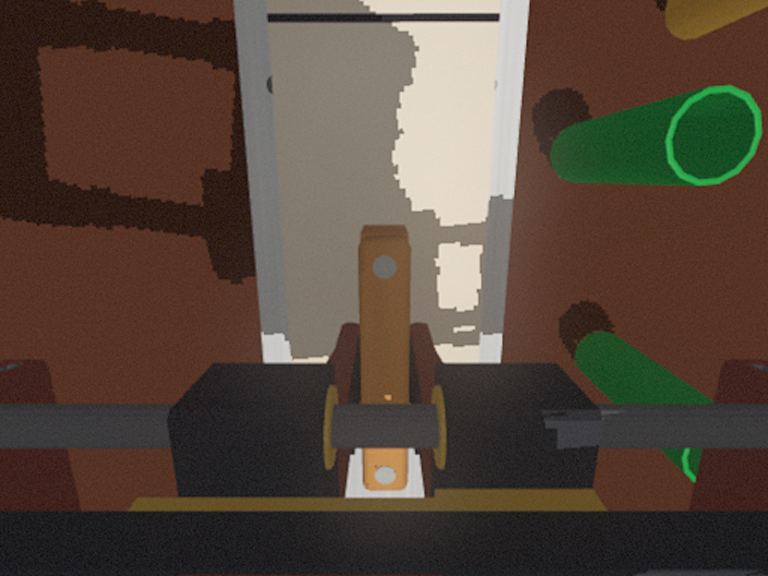

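View pics/t10.png

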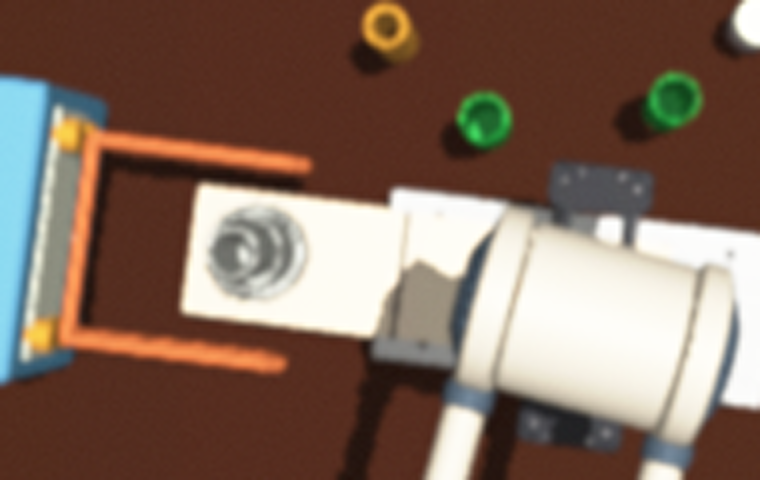

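At the stop, the top view shows the cups at (255,250) midway between the coil sides (158/358), and the board is parallel to the rest. The mark at (400,265) is still short of the edge. Measuring the remainder and the board's flatness.

```bash
cat > chk.py <<'E'
from m import *
n=np.array([.9942,-.1075]); sv=np.array([.1075,.9942])
def chk(name):
    d=dict(np.load('pics/%s.npz'%name)); W=cloud(d)
    ns=np.stack([W[...,0]*n[0]+W[...,1]*n[1]-.4733, W[...,0]*sv[0]+W[...,1]*sv[1]-.107],-1)
    m=(np.abs(ns[...,0])<.038)&(ns[...,1]>.0)&(ns[...,1]<.14)&(np.abs(W[...,2]-.08)<.012)&(np.hypot(ns[...,0],ns[...,1]-.095)>.05)
    q=W[m]; s=ns[m]; A=np.c_[np.ones(len(q)),s]; c=np.linalg.lstsq(A,q[:,2],rcond=None)[0]
    print(name,'board overhang plane n',len(q),'z at edge %.4f'%c[0],'slopes deg n,s',np.degrees(c[1:]).round(2))
    # mark & board end & rest edge in image
    def L(nm,a,b,z,half=2.):
        P=[np.array([*(x[0]*n+x[1]*sv+.4733*n+.107*sv),z]) for x in (a,b)]
        px=proj(d,np.array(P)); p=edge(d,px[0],px[1],half=half); w=ray(d,p,z); x,v=line(w); v=v*np.sign(v@n if abs(v@n)>.5 else v@sv)
        r=w[:,:2]-(.4733*n+.107*sv); print('  ',nm,'n %.4f s %.4f'%tuple(np.median(np.c_[r@n,r@sv],0)),'ang',np.degrees(np.arctan2(v[1],v[0])).round(2))
    return d,W,L
E
python3 - <<'E'
from chk import *
d,W,L=chk('t10')
L('mark',(.0,-.0105),(.036,-.0105),.08); L('end',(-.035,.1395),(.035,.1395),.08,4)
L('restedgeR',(.049,0),(.058,0),.07,3);L('restedgeL',(-.058,0),(-.049,0),.07,3)
L('bfar',(.045,.03),(.045,.1),.08,3); L('bnear',(-.045,.03),(-.045,.1),.08,3)
d,W,L=chk('s10')
L('mark',(-.03,-.0105),(.036,-.0105),.08); L('restedgeR',(.049,0),(.058,0),.07,3)
d=dict(np.load('pics/w10.npz')); s=1/1.5
p=edge(d,np.array((270,17))*s,np.array((497,17))*s,half=3); w=ray(d,p,.08)[:,:2]; r=w-(.4733*n+.107*sv); print('wrist mark',np.median(np.c_[r@n,r@sv],0).round(4)); 
r=state()['ee_rot']; print('ee_rot',r.round(4)); from scipy.spatial.transform import Rotation as R
print(R.from_quat([*r[1:],r[0]]).as_matrix().round(4).tolist(), Q(-6.1))
st()
E
```

```text
t10 board overhang plane n 484 z at edge 0.0794 slopes deg n,s [-0.28 -0.21]
   mark n 0.0180 s -0.0103 ang -4.1
   end n -0.0000 s 0.1386 ang -5.95
   restedgeR n 0.0535 s 0.0018 ang -2.39
   restedgeL n -0.0535 s 0.0006 ang -6.48
   bfar n 0.0476 s 0.0650 ang 83.4
   bnear n -0.0464 s 0.0650 ang 83.78
s10 board overhang plane n 284 z at edge 0.0809 slopes deg n,s [-0.1  -0.04]
   mark n 0.0036 s -0.0104 ang -6.61
   restedgeR n 0.0533 s 0.0026 ang -6.33
wrist mark [ 0.0014 -0.0114]
ee_rot [ 0.0027  0.7443  0.6678 -0.0009]
[[0.1081, 0.9941, 0.0022], [0.9941, -0.1081, -0.0051], [-0.0048, 0.0028, -1.0]] [0, np.float64(0.7437284690450652), np.float64(0.6684818354539511), 0]
 t33.58 [ 0.4678 -0.0862  0.107 ] F [-1.72 -8.83  4.97] M [-1.43  0.45  0.1 ] gap 0.0179
```

The board is flat within about 0.2° and the mark is 10.4–11.4 mm short; the arm lags 2.4 mm under the drag. Moving 11 mm more, then checking.

```bash
python3 - <<'E'
from chk import *
def P(s,z): w=.4735*n+s*sv; return [w[0],w[1],z]
move_l(P(-.022,.1054),speed=.02,orientation=Q(-6.1)); hold(.3); s=st('c'); print('tcp s',s['ee_pos'][:2]@sv)
snap('scene','s11',crop=(130,240,230,390),s=5); snap('wrist','w11',s=1.5); snap('top','t11',crop=(180,260,150,270),s=6.6)
d,W,L=chk('t11')
L('mark',(.01,.0005),(.036,.0005),.08,2); L('end',(-.035,.15),(.035,.15),.08,4)
L('restedgeR',(.049,0),(.058,0),.07,3);L('restedgeL',(-.058,0),(-.049,0),.07,3)
d,W,L=chk('s11')
L('mark',(-.03,.0005),(.036,.0005),.08); L('restedgeR',(.049,0),(.058,0),.07,3)
E
```

```text
c t34.58 [ 0.4692 -0.0752  0.107 ] F [-0.98 -8.83  5.74] M [-1.45  0.45  0.06] gap 0.0182
tcp s -0.024305357947093067
t11 board overhang plane n 493 z at edge 0.0796 slopes deg n,s [ 0.07 -0.5 ]
   mark n 0.0230 s 0.0008 ang -9.16
   end n -0.0000 s 0.1497 ang -6.18
   restedgeR n 0.0535 s 0.0018 ang -1.68
   restedgeL n -0.0535 s 0.0008 ang -6.93
s11 board overhang plane n 296 z at edge 0.0809 slopes deg n,s [-0.09 -0.72]
   mark n 0.0037 s 0.0007 ang -7.2
   restedgeR n 0.0533 s 0.0026 ang -6.04
```

View pics/s11.png

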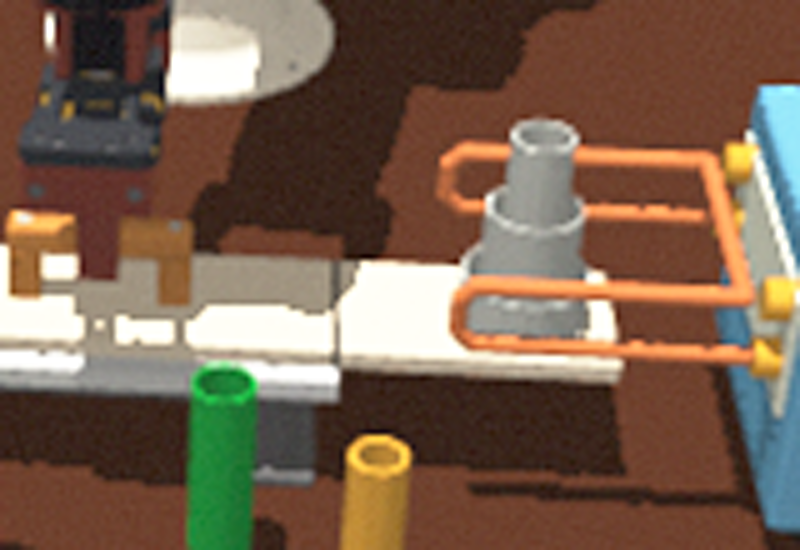

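View pics/t11.png

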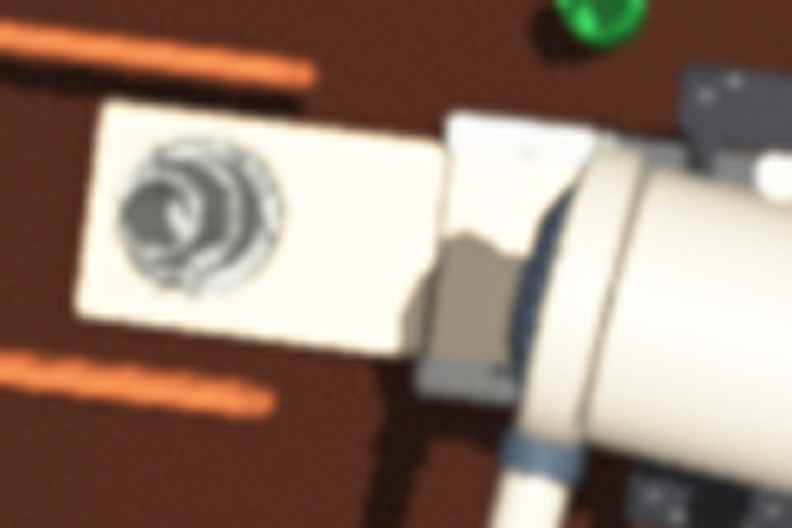

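View pics/w11.png

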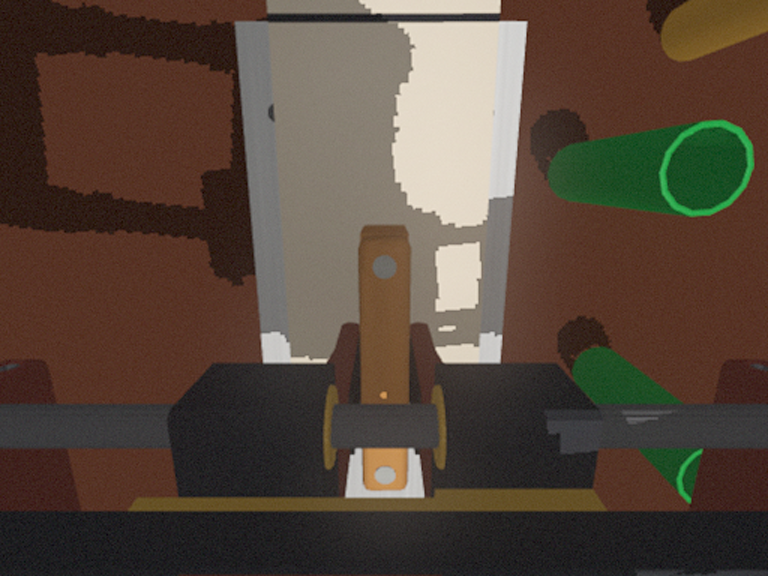

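The picture shows the mark on the edge (scene (337,365), wrist row 17 against edge row 21) and the cups between the loops. However, the TCP is 0.5 mm high and depth hints at a ~0.3–0.5° nose-down pitch. I'll relieve it by pressing lower with a slight counter-pitch, and get the mark/edge offset from the wrist picture.

```bash
cat >> chk.py <<'E'
def wm(name,rm=17,re=21):
    d=dict(np.load('pics/%s.npz'%name)); s=1/1.5
    o=.4733*n+.107*sv
    def g(a,b,z,half):
        p=edge(d,np.array(a)*s,np.array(b)*s,half=half); r=ray(d,p,z)[:,:2]-o; return np.median(np.c_[r@n,r@sv],0).round(4)
    print(name,'mark',g((272,rm),(495,rm),.08,4),'edgeL',g((239,re),(262,re),.07,4),'edgeR',g((503,re),(524,re),.07,4))
from scipy.spatial.transform import Rotation as R
def QT(psi,deg):
    q=Q(psi); r=R.from_rotvec(np.radians(deg)*np.array([n[0],n[1],0]))*R.from_quat([q[1],q[2],q[3],q[0]])
    x=r.as_quat(); return [x[3],x[0],x[1],x[2]]
def P(s,z): w=.4735*n+s*sv; return [w[0],w[1],z]
def tilt():
    r=state()['ee_rot']; M=R.from_quat([*r[1:],r[0]]).as_matrix(); zz=M[:,2]; print('tool tips lean deg n,s',np.degrees([zz[:2]@n,zz[:2]@sv]).round(2))
E
python3 - <<'E'
from chk import *
wm('w11'); tilt()
move_l(P(-.0225,.1046),speed=.01,orientation=QT(-6.1,.35)); hold(.3); s=st('d'); print('tcp s',s['ee_pos'][:2]@sv); tilt()
snap('scene','s12',crop=(130,240,230,390),s=5); snap('wrist','w12',s=1.5); snap('top','t12',crop=(180,260,150,270),s=6.6)
for a in('t12','s12'):
    d,W,L=chk(a)
    L('mark',(.01,.0005),(.036,.0005),.08,2)
wm('w12')
E
```

```text
w11 mark [ 0.0016 -0.0005] edgeL [-0.0531  0.0015] edgeR [0.0552 0.0016]
tool tips lean deg n,s [ 0.19 -0.27]
d t35.27 [ 0.4692 -0.0753  0.1065] F [-1.7  -7.72  7.12] M [-1.28  0.49  0.12] gap 0.0177
tcp s -0.024443717838040672
tool tips lean deg n,s [0.21 0.12]
t12 board overhang plane n 491 z at edge 0.0798 slopes deg n,s [ 0.23 -0.16]
   mark n 0.0230 s 0.0008 ang -10.06
s12 board overhang plane n 290 z at edge 0.0808 slopes deg n,s [0.03 0.37]
   mark n 0.0231 s 0.0006 ang -6.03
w12 mark [ 0.0016 -0.0004] edgeL [-0.0533  0.0016] edgeR [0.0553 0.0017]
```

The pitch is relieved (TCP z back at 0.1065, slopes near zero). The wrist gives the mark 2.0 mm short. The bloom-free overhang in the top view (end minus edge, same polarity) gives 148.4 mm, 1.6 mm short, and kinematics give 1.4 mm short. Advancing 1.7 mm.

```bash
python3 - <<'E'
from chk import *
move_l(P(-.0207,.1045),speed=.01,orientation=QT(-6.1,.3)); hold(.4); s=st('e'); print('tcp s',s['ee_pos'][:2]@sv); tilt()
snap('scene','s13',crop=(130,240,230,390),s=5); snap('wrist','w13',s=1.5); snap('top','t13',crop=(180,260,150,270),s=6.6)
for a in('t13','s13'):
    d,W,L=chk(a)
    L('mark',(.01,.002),(.036,.002),.08,2)
    if a[0]=='t': L('end',(-.035,.15),(.035,.15),.08,4); L('restedgeR',(.049,0),(.058,0),.07,3);L('restedgeL',(-.058,0),(-.049,0),.07,3)
    for nm,z,r in(('nar',.193,.022),('mid',.15,.035),('wide',.1095,.042)):
        c=(.4733)*n+(.207)*sv
        m=(np.hypot(W[...,0]-c[0],W[...,1]-c[1])<.045)&(np.abs(W[...,2]-z)<.004)&(d['frame'][...,2].astype(int)<d['frame'][...,0].astype(int)+40); q=W[m]
        if len(q)>12: x=circ(q); print('  ',nm,'n %.4f s %.4f r %.4f'%(x[:2]@n-.4733,x[:2]@sv-.107,x[2]),q[:,2].mean().round(4))
wm('w13',15,21)
E
```

```text
e t36.16 [ 0.4694 -0.0744  0.1065] F [ -1.23 -10.71   7.52] M [-1.77  0.54  0.08] gap 0.0178
tcp s -0.023482173426932703
tool tips lean deg n,s [ 0.22 -0.03]
t13 board overhang plane n 494 z at edge 0.0795 slopes deg n,s [ 0.27 -0.11]
   mark n 0.0230 s 0.0020 ang -4.56
   end n -0.0000 s 0.1507 ang -6.2
   restedgeR n 0.0535 s 0.0018 ang 0.5
   restedgeL n -0.0535 s 0.0008 ang -4.29
   nar n 0.0051 s 0.0988 r 0.0156 0.1928
   mid n 0.0047 s 0.0995 r 0.0243 0.15
   wide n 0.0042 s 0.0991 r 0.0332 0.1091
s13 board overhang plane n 300 z at edge 0.0808 slopes deg n,s [ 0.11 -0.07]
   mark n 0.0232 s 0.0010 ang -5.9
   nar n 0.0062 s 0.0997 r 0.0154 0.1927
   mid n 0.0051 s 0.1006 r 0.0240 0.1497
   wide n 0.0054 s 0.0997 r 0.0332 0.1086
w13 mark [0.0017 0.0017] edgeL [-0.0531  0.0015] edgeR [0.0555 0.0015]
```

View pics/s13.png

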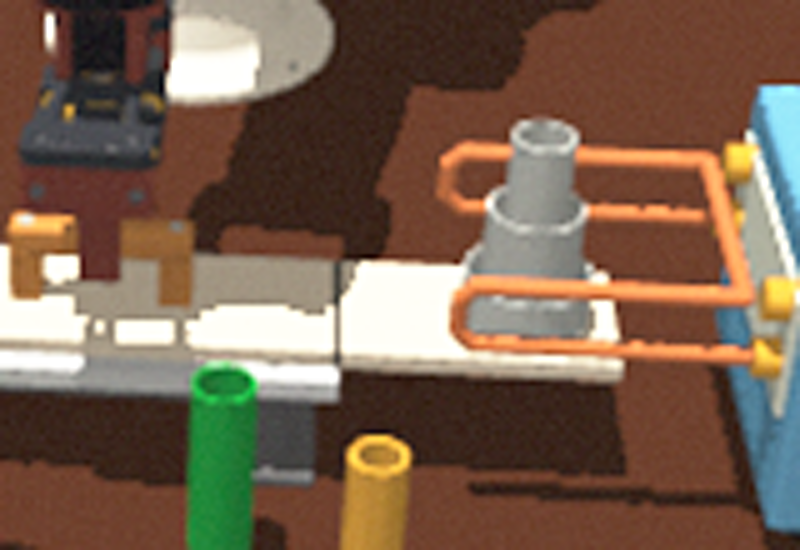

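View pics/w13.png

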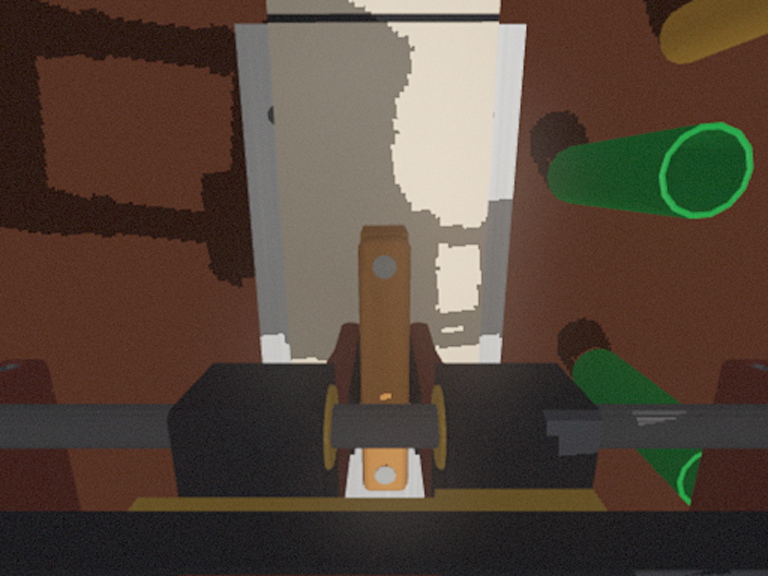

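The overhang is now 149.4 mm by the top view (kinematics 149.5), flat within 0.1°, with the cups nested about 5 mm off the coil's middle (clearance over 20 mm). One last 0.5 mm nudge, settle and check.

```bash
python3 - <<'E'
from chk import *
wm('w13',17,23)
move_l(P(-.0201,.1045),speed=.01,orientation=QT(-6.1,.3)); hold(.5); s=st('f'); print('tcp s',s['ee_pos'][:2]@sv); tilt()
snap('scene','s14',s=1.5); snap('wrist','w14',s=1.5); snap('top','t14',s=1.5)
for a in('t14','s14'):
    d,W,L=chk(a)
    L('mark',(.01,.002),(.036,.002),.08,2)
    if a[0]=='t': L('end',(-.035,.151),(.035,.151),.08,4); L('restedgeR',(.049,0),(.058,0),.07,3);L('restedgeL',(-.058,0),(-.049,0),.07,3)
wm('w14',17,23)
hold(.5); s=st('g'); print('tcp s',s['ee_pos'][:2]@sv, 'dq',np.abs(s['dq']).max())
E
```

```text
w13 mark [0.0017 0.0005] edgeL [-0.0531  0.0016] edgeR [0.0555 0.0016]
f t37.06 [ 0.4694 -0.0739  0.1065] F [ -1.45 -11.23   8.32] M [-1.82  0.54  0.08] gap 0.0177
tcp s -0.023055861216851405
tool tips lean deg n,s [ 0.23 -0.05]
t14 board overhang plane n 489 z at edge 0.0795 slopes deg n,s [ 0.09 -0.1 ]
   mark n 0.0230 s 0.0022 ang -3.04
   end n -0.0000 s 0.1511 ang -5.91
   restedgeR n 0.0535 s 0.0018 ang -0.49
   restedgeL n -0.0535 s 0.0009 ang -6.43
s14 board overhang plane n 281 z at edge 0.0809 slopes deg n,s [-0.    0.13]
   mark n 0.0232 s 0.0010 ang -6.2
w14 mark [0.0018 0.0009] edgeL [-0.053   0.0016] edgeR [0.0555 0.0016]
g t37.71 [ 0.4694 -0.0739  0.1065] F [ -2.55 -10.75   8.66] M [-1.81  0.54  0.11] gap 0.0177
tcp s -0.02304774745204966 dq 0.0009110575801103829
```

View pics/s14.png

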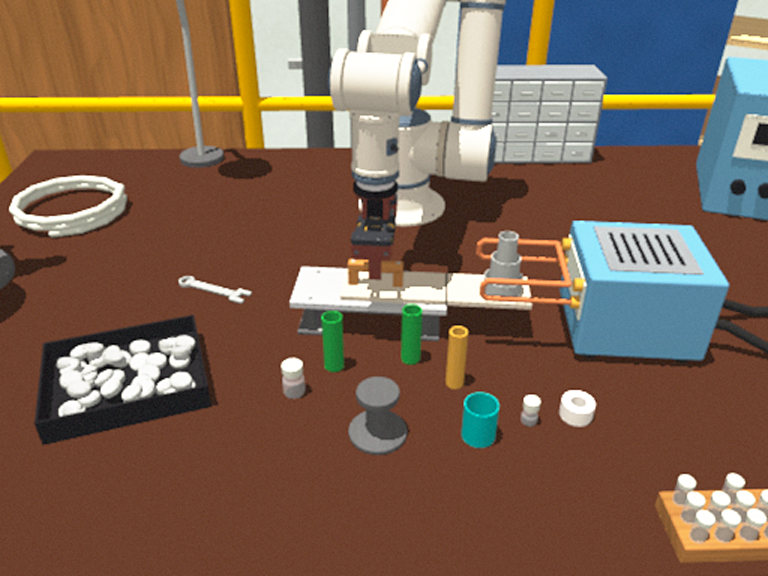

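View pics/t14.png

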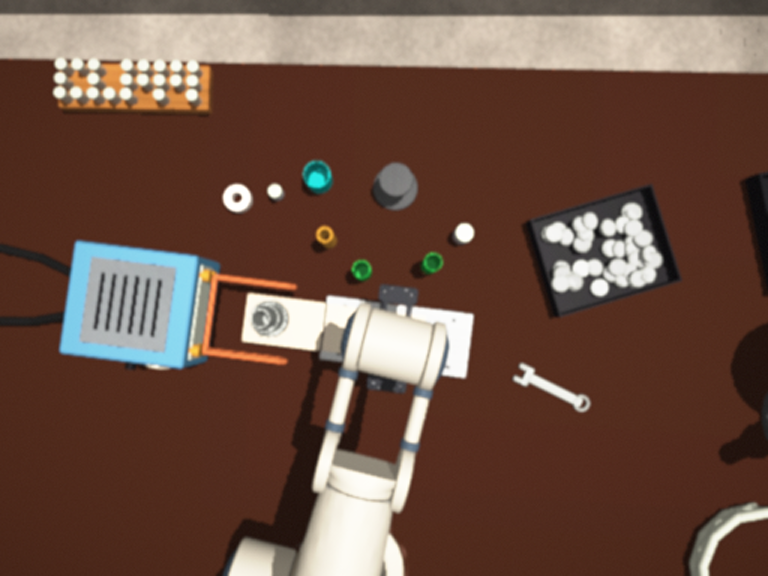

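The final views show the cups upright between the coil loops (scene (506,265)), the mark over the rest's edge, and all bystanders at their starting pixels. The top view gives a 149.8 mm overhang, flat and still. Handing in.

```bash
python3 - <<'E'
from chk import *
job_done()
E
```

```text
the job is handed in; nothing more can be done
```

I nested the plain steel cups (middle in wide, narrow in middle) with gentle force-checked lowering. I then gripped the handle, slid the board straight along the rest to its mark, and handed in at about 38 s still holding it.

**Last checks**
- **Nesting:** just before the last 0.5 mm nudge the cup centres agreed within about 1 mm. The rims stood at 193, 150 and 109 mm, as expected for seated cups.
- **Mark over the edge:** the overhang was 149.8 mm by the top view and about 150 mm by kinematics, against a target of 150 mm.
- **Flatness and stillness:** the board's slope was about 0.1°, within measurement noise, and the joint speeds were practically zero. The arm was pressing the handle down with about 8 N.
- **Coil and bystanders:** the cups sit about 5 mm to one side of the coil's middle, with over 20 mm clear on both sides. Everything else is where it started in the images.

**Disagreements and corrections**
- **Mark position:** the wrist view put the mark 0.7 mm short of the edge, while the direct top-view line reading put it about 1 mm past. That direct reading is affected by glare on the white surfaces.
- **Pitch during the slide:** the board pitched slightly nose-down, by 0.3 to 0.5°, near the end. I corrected this before the final approach.
- **Yaw:** the board started about 1.2° off the rest's line, and I straightened it as it slid.

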